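# Clamp a glued board with a self-closing clip

## Robot

A 6-joint arm with a two-finger parallel gripper is mounted at the origin on a cart in front of the work surface, level with it; the furniture and walls round the work are solid. World frame = base frame: x ahead of the robot, y to its left, z up, the work surface at z = 0. Lengths are in mm, angles in rad, forces in N, time in s.
With the tool pointing down it reaches from about 300 to 850 mm from the base axis. Payload 5.4 kg.
Tool frame: the origin (TCP) lies between the finger pads; the fingertips stand 8 mm ahead of it and the grasp point (between the pads) lies 11 mm behind it (finger_overhang is the distance from the TCP to the fingertips, in mm); x points along the fingers, y is the direction in which the jaws open and shut, and the axes are right-handed (so a half turn about x gives the same grasp; the last joint's range is limited). The gripper opens to 85 mm and grips with 20 to 120 N. Pads are 22 mm wide; open, the fingers measure 114 mm over their backs; the gripper's body (76 mm by 85 mm) begins 54 mm behind the grasp point. The pads swing forward as they close: fully open they stand 13 mm farther back than shut.
Start: joints at [-1.535, 0.158, 1.597, -0, 1.386, -0.21], TCP at [139.893, -557.706, 239.299] pointing down, gripper open.
Joint ranges: [-2.91, 2.91], [-0.94, 2.29], [0.18, 2.7], [-1.29, 4.43], [0.17, 2.64], [-3, 3]. Speed limits (rad/s): [2.57, 2.57, 3.14, 3.14, 3.14, 3.14].

## Interface

Orientations are given as [roll, pitch, yaw] about the fixed x, y, z axes, in that order (R = Rz(yaw) Ry(pitch) Rx(roll)).
In Python, from cell import * gives the robot as it stands. The module is installed in compiled form; this text tells all that it offers. Calls block until the motion is done:
- goto(position, orientation): joint-space move of the TCP to a pose.
- servo_line(position, frame=None, feed=150, force_limit=None): straight line of the TCP; frame=None keeps the orientation; feed is the mean speed in mm/s. With force_limit (N) it stops when the force on the tool has changed by that much, and returns True; else False.
- goto_joints(angles): joint-space move.
- open_jaws() and grasp(): open the fingers fully, or close them until they stop; the grip force is fixed at half the most.
- dwell(seconds).
- ik(position, orientation): joint angles nearest the present ones, or None.
- read_state(): the state.
- snapshot(name): name is "side" or "top" or "wrist"; returns the picture (420x560x3 uint8, blue, green, red); there is no depth.
- camera_info(name): a dict with "intrinsics" (3x3 intrinsics, pixels), "view" (4x4, takes a point from world to camera coordinates); the wrist camera has in their place "hand_eye" (4x4, takes a point from camera to tool coordinates, whose origin is the TCP and whose axes are the tool frame's). Camera axes: x right, y down, z forward; pixel columns grow to the right and rows downward; lengths in mm; the calibration is good to about 2 mm. A picture is of the moment at which its call begins: read the wrist's pose just before it. camera_info takes no time and is no camera call.
A pose or a line that the arm cannot do raises MotionError and nothing moves.
- finish_job(): hands the job in, once; it reports no verdict.
The state is a dict: "time_s": time; "qpos": joint angles; "dq": joint speeds; "tau": joint torques, N m; "ee_pos": TCP position; "tcp_rot": TCP orientation; "contact_force": force on the tool from outside, world axes, zero at the start; "ft_torque": the same for the moment, N m; "grip_width": finger opening in mm.
Only numpy, scipy, OpenCV 4.12 (cv2) and the standard library are available. Lean on these libraries where they do the work, as an engineer would, in place of code of your own. Each camera call takes 0.05 s, during which the arm holds its last target.

## Task

The freshly glued board standing in the wooden jig needs its clamp. Squeeze the blue self-closing clip open by its handles, lift it off the grey rack, put its open jaws over the middle of the board's top edge and press it down gently until the board has pushed the red depth pin most of the way in, then keep it there while you let go, so that it is left gripping the board, straight, with the pin still about half-way in or more. Press only lightly, about 6 N and never more than 20 N, and leave the nearby glue stick, eraser and red bulldog clip where they are.

Things in the scene. Friction and masses are not known exactly. Their poses are not given: they have to be found in the camera images.
- clip: Self-closing cross-action spring clip, blue with black middle housing, 96 mm tall, 0.11 to 0.19 kg, parked upright on the rack, its jaws gripping the fin. Origin: bottom of the jaws, midway between. z up, y the closing axis, x along the 40 mm wide jaws; alike both ways round. Jaws 22 mm deep, 9 mm thick. Black housing 36 to 50 mm above the origin, 26 mm wide along y, with a 12 mm collar to 56 mm.
- clip_grip (a point): Middle between the clip's two upright handle plates, 76 mm above its origin: the place to squeeze. The plates (26 mm wide, 52 to 96 mm above the origin) face +y and -y; squeezing them together opens the jaws. Over their outer faces: 60 mm jaws shut, 54 mm parked, 50 mm gripping the board, 36 mm at the stop (jaws 24 mm apart). The spring pushes each plate out with 6 N shut to 13 N at the stop.
- clip_arm_a (a joint): Opening of one jaw from the middle, m: 0 shut, 0.003 parked on the 6 mm fin, 0.005 gripping the 10 mm board, 0.012 squeezed to the stop. Both jaws move alike.
- clip_pin (a joint): How far the red depth pin is pushed up into the clip, m: 0 out, 0.010 at its hard stop. Its foot hangs between the jaws, 24 mm above the clip's origin when out. Its spring takes 1.25 N to start, 3.5 N at 4.5 mm, 6.2 N at 10 mm. Its red head rises above the black collar, between the handles, as the foot is pushed in.
- pin_foot: The pin's red foot (12 mm disc) that meets the board's edge; moves with the pin. Its origin coincides with the clip's origin when the pin is out.
- rack: Grey fixed rack, 90 x 66 mm base 8 mm thick, with an upright steel fin 6 mm thick, 60 mm long along its x, its top 27 mm above the worktop. The clip stands on the base astride the fin. Origin: underside centre.
- jig: Fixed wooden jig, 140 x 74 mm, 25 mm high; origin: underside centre, x along the board, y across it. In its slot stands the glued board (a white and a brown face), 10 mm thick, 100 mm long along x, centred. How high it stands differs each time and is not measured: its top edge is anywhere from 70 to 115 mm above the worktop. It does not give when pressed.
- jig_mid (a point): Middle of the jig's top face (25 mm above the worktop), straight below the middle of the board's top edge.
- glue_stick_mid (a point): Glue stick with red cap, 30 mm across, 96 mm tall, standing beyond the jig; its centre. Leave alone.
- eraser_mid (a point): Pink eraser 20 x 44 x 12 mm, lying beyond the rack; its centre. Leave alone.
- red_clip_mid (a point): Red bulldog clip 43 x 41 x 17 mm lying near the work; 7 mm above its underside. Leave alone.

How it is judged:
By the outcome, as a careful person would: the job done as asked, in the order asked, and still so for the second after the job is handed in, with the robot touching nothing.
It also fails if it takes over 48 s, if anything falls off the work surface, if the arm or the gripper's body presses on something with over 40 N, if the wrist force passes 120 N, or if a joint passes its speed limit or range.

## Working session

There is one attempt and no reset: what is moved stays moved. The work goes in short steps, each a Python script; the robot and the scene stay as the last script left them, time stands still between calls to the robot, and variables do not carry over. Pictures are saved under pics/ and viewed, and the job is handed in when it is done.

```bash
mkdir -p pics; ls; python3 - <<'E'
from cell import *
import cv2, numpy as np
np.set_printoptions(precision=3,suppress=True)
for n in ["side","top","wrist"]:
    cv2.imwrite(f"pics/{n}0.png",snapshot(n)); print(n,camera_info(n))
s=read_state(); print(s)
E
```

```text
pics
side {'intrinsics': array([[473.515,   0.   , 276.487],
       [  0.   , 473.515, 203.663],
       [  0.   ,   0.   ,   1.   ]]), 'view': array([[   0.95 ,   -0.312,   -0.019, -557.283],
       [  -0.154,   -0.415,   -0.897,   89.226],
       [   0.272,    0.855,   -0.442,  860.124],
       [   0.   ,    0.   ,    0.   ,    1.   ]])}
top {'intrinsics': array([[451.586,   0.   , 274.999],
       [  0.   , 451.586, 201.507],
       [  0.   ,   0.   ,   1.   ]]), 'view': array([[   0.029,   -0.999,   -0.012, -141.825],
       [  -0.988,   -0.027,   -0.151,  550.824],
       [   0.151,    0.016,   -0.988,  865.999],
       [   0.   ,    0.   ,    0.   ,    1.   ]])}
wrist {'intrinsics': array([[306.75 ,   0.   , 280.768],
       [  0.   , 306.75 , 208.164],
       [  0.   ,   0.   ,   1.   ]]), 'hand_eye': array([[  -0.001,   -0.282,    0.959, -135.433],
       [   1.   ,    0.001,    0.001,    1.174],
       [  -0.001,    0.959,    0.282,  -71.049],
       [   0.   ,    0.   ,    0.   ,    1.   ]])}
{'time_s': 0.15, 'qpos': array([-1.535,  0.159,  1.598, -0.   ,  1.386, -0.21 ]), 'dq': array([ 0.002, -0.001, -0.004,  0.001, -0.001, -0.001]), 'tau': array([  0.001, -39.638, -33.178,  -0.   ,   0.005,   0.   ]), 'ee_pos': array([ 139.864, -557.262,  238.529]), 'tcp_rot': array([-1.77 ,  1.569,  1.617]), 'contact_force': array([-0.59 ,  0.661,  0.347]), 'ft_torque': array([-0.082, -0.008,  0.032]), 'grip_width': 85.52906644849894}
```

View pics/side0.png

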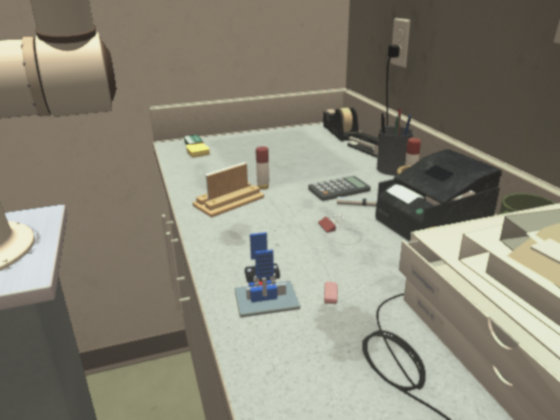

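View pics/top0.png

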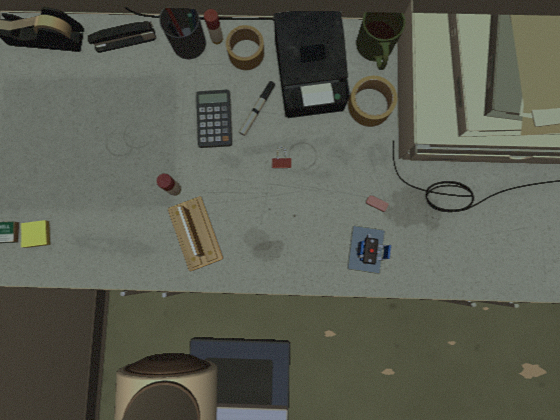

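View pics/wrist0.png

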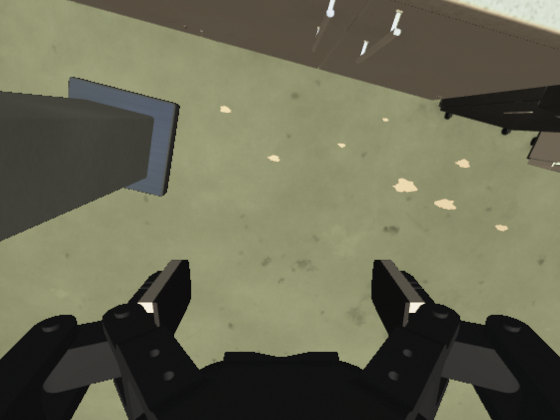

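The top view shows the rack with the clip near (367,250), the jig near (194,233), the glue stick at (166,183), the eraser at (376,203) and the red clip at (282,162). I'll zoom in on the rack and jig.

```bash
cat > h.py <<'E'
import numpy as np, cv2
from scipy.spatial.transform import Rotation as Ro
np.set_printoptions(precision=2,suppress=True)
def back(info,uv,z,T=None):
    K=info["intrinsics"]; C=np.linalg.inv(info["view"]) if T is None else T
    d=C[:3,:3]@np.linalg.solve(K,[uv[0],uv[1],1]); o=C[:3,3]
    return o+d*(z-o[2])/d[2]
def proj(info,p,T=None):
    V=info["view"] if T is None else np.linalg.inv(T)
    q=V[:3,:3]@np.asarray(p,float)+V[:3,3]; k=info["intrinsics"]@q; return k[:2]/k[2]
def wristT(info,s):
    M=np.eye(4); M[:3,:3]=Ro.from_euler('xyz',s["tcp_rot"]).as_matrix(); M[:3,3]=s["ee_pos"]
    return M@info["hand_eye"]
E
python3 - <<'E'
from cell import *
from h import *
t=cv2.imread("pics/top0.png"); s=cv2.imread("pics/side0.png")
a=cv2.resize(t[215:285,335:405],None,fx=8,fy=8,interpolation=cv2.INTER_CUBIC)
cv2.imwrite("pics/ta.png",a)
cv2.imwrite("pics/tb.png",cv2.resize(t[185:275,155:235],None,fx=6.5,fy=6.5,interpolation=cv2.INTER_CUBIC))
cv2.imwrite("pics/sa.png",cv2.resize(s[225:320,225:345],None,fx=6,fy=6,interpolation=cv2.INTER_CUBIC))
cv2.imwrite("pics/sb.png",cv2.resize(s[140:220,185:285],None,fx=7,fy=7,interpolation=cv2.INTER_CUBIC))
i=camera_info("top")
for n,uv,z in [("rack",(367,250),8),("jig",(194,233),25),("glue",(166,183),96),("eraser",(376,203),12),("red",(282,162),7)]: print(n,back(i,uv,z))
E
```

```text
rack [ 464.65 -316.41    8.  ]
jig [488.    36.45  25.  ]
glue [576.14  81.41  96.  ]
eraser [ 561.7  -334.33   12.  ]
red [ 644.61 -137.78    7.  ]
```

View pics/ta.png

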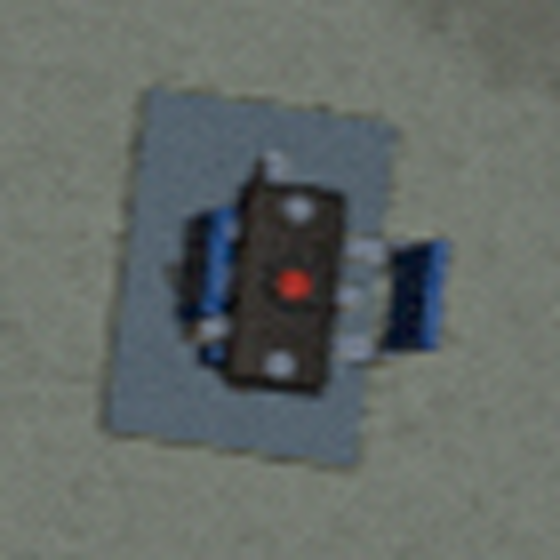

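View pics/tb.png

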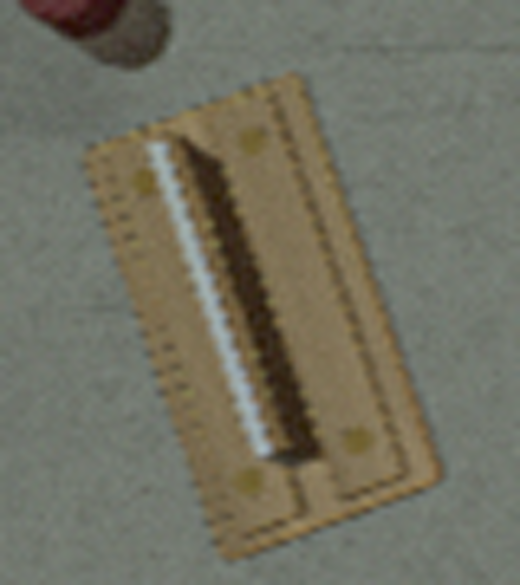

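View pics/sb.png

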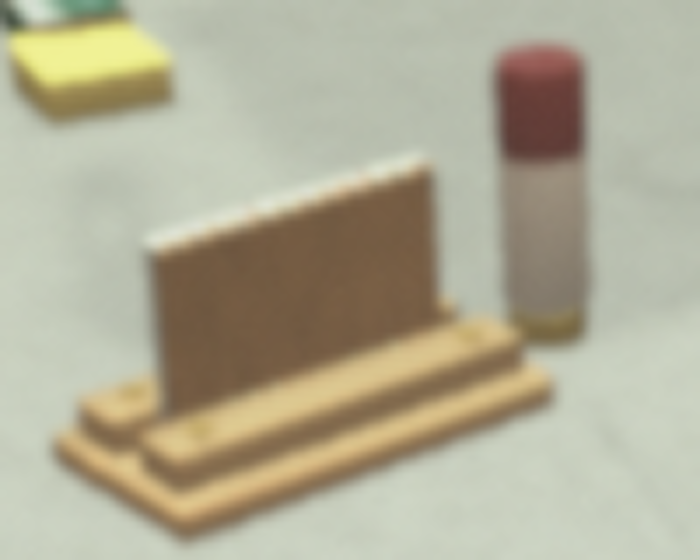

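View pics/sa.png

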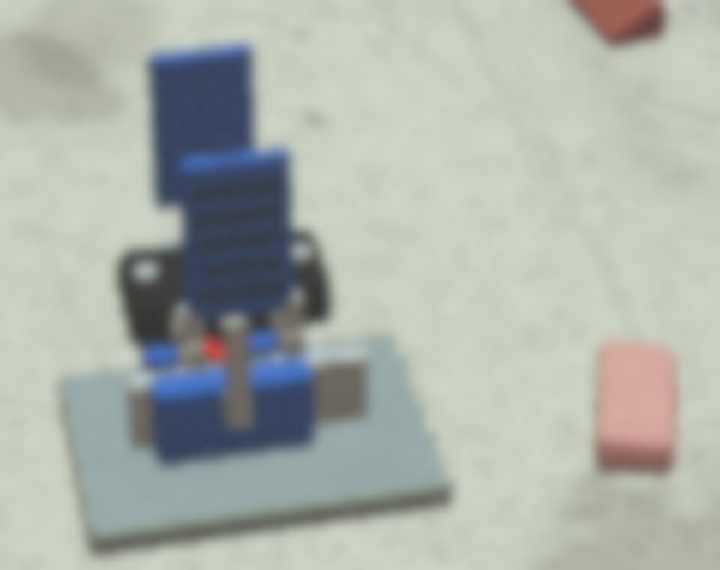

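The crops give usable corners for the rack base, the board's top edge and the clip, so I'll fit both poses from the top and side views.

```bash
python3 - <<'E'
from cell import *
from h import *
from scipy.optimize import least_squares
t=camera_info("top"); s=camera_info("side")
tr=np.array([(150,88),(398,128),(360,468),(105,432)])/8+[335,215]
P=[back(t,u,8) for u in tr]; print(np.array(P), np.mean(P,0))
tri=lambda u,v: least_squares(lambda p: np.r_[proj(t,p)-u,proj(s,p)-v],[480,40,90])
# board edge ends: far end(+x) and near end, mid of strip
far=tri(np.array([165,142])/6.5+[155,185], np.array([424,157])/7+[185,140])
near=tri(np.array([277,457])/6.5+[155,185], np.array([157,243])/7+[185,140])
print(far.x,far.fun,near.x,near.fun)
d=far.x-near.x; print("len",np.linalg.norm(d),"yaw",np.arctan2(d[1],d[0]),"mid",(far.x+near.x)/2)
# clip head pin top 
hd=np.array([293,284])/8+[335,215]; print("pinhead",back(t,hd,8+57))
st=read_state(); R=Ro.from_euler('xyz',st["tcp_rot"]).as_matrix(); print(R)
jt=np.array([(90,148),(298,75),(440,480),(230,560)])/6.5+[155,185]
Q=np.array([back(t,u,12) for u in jt]); print(Q,Q.mean(0))
E
```

```text
[[ 513.11 -289.25    8.  ]
 [ 504.59 -352.85    8.  ]
 [ 417.98 -342.64    8.  ]
 [ 425.1  -278.12    8.  ]] [ 465.2  -315.71    8.  ]
[534.57  54.44  80.68] [ 0.17 -0.7  -0.8   0.12] [443.86  16.12  80.72] [ 0.2  -1.1  -1.19  0.11]
len 98.46873752564565 yaw 0.39965174015960003 mid [489.22  35.28  80.7 ]
pinhead [ 461.09 -314.5    65.  ]
[[-0.    0.24 -0.97]
 [ 0.   -0.97 -0.24]
 [-1.   -0.   -0.  ]]
[[539.84  94.23  12.  ]
 [565.25  29.    12.  ]
 [438.03 -22.55  12.  ]
 [411.35  41.94  12.  ]] [488.62  35.66  12.  ]
```

The fit agrees with the given sizes: rack base 88×65 at yaw about −0.12, board length 98 at yaw about 0.39, top edge near z=81. Next I'll move above the rack and look with the wrist camera.

```bash
cat >> h.py <<'E'
def down(yaw):
    # tool y = -(object y) for object yaw
    y=np.array([np.sin(yaw),-np.cos(yaw),0]); x=np.array([0,0,-1.]); z=np.cross(x,y)
    import warnings; warnings.simplefilter("ignore")
    return list(Ro.from_matrix(np.c_[x,y,z]).as_euler('xyz'))
E
python3 - <<'E'
from cell import *
from h import *
o=down(-0.121); p=[463.5,-315.5,190]
print(ik(p,o))
goto(p,o); dwell(0.2)
s=read_state(); cv2.imwrite("pics/w1.png",snapshot("wrist")); 
import json; json.dump({k:np.array(s[k]).tolist() for k in("ee_pos","tcp_rot")},open("w1.json","w"))
print(s["time_s"],s["ee_pos"],s["tcp_rot"],s["qpos"],s["contact_force"],s["grip_width"])
E
```

```text
[-0.81  0.16  1.69  0.    1.29  0.88]
1.8583 [ 463.11 -316.3   190.13] [ 2.18  1.57 -1.08] [-0.81  0.16  1.69 -0.    1.29  0.88] [-1.02  0.23  0.28] 85.44585631206161
```

View pics/w1.png

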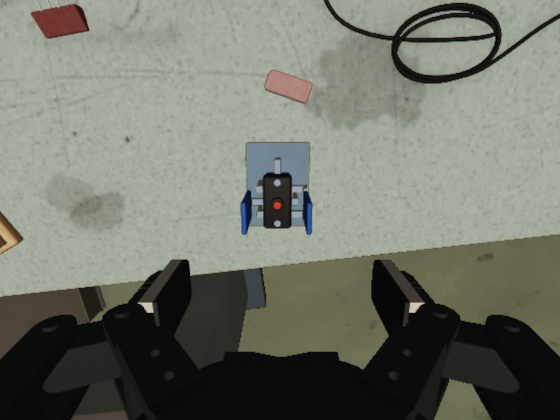

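The clip is centred at about (277,205) with the rack edges square to the image, so the yaw is right. I'll zoom in to measure it.

```bash
python3 - <<'E'
from cell import *
from h import *
import json
w=cv2.imread("pics/w1.png"); cv2.imwrite("pics/w1c.png",cv2.resize(w[135:245,225:330],None,fx=5.3,fy=5.3,interpolation=cv2.INTER_CUBIC))
s=json.load(open("w1.json")); i=camera_info("wrist"); T=wristT(i,s)
hsv=cv2.cvtColor(w,cv2.COLOR_BGR2HSV); m=((hsv[...,0]<8)|(hsv[...,0]>172))&(hsv[...,1]>180)&(hsv[...,2]>120)
v,u=np.nonzero(m[190:220,260:295]); uv=[u.mean()+260,v.mean()+190]; print("head px",uv,len(u)); 
for z in (63,66,69): print(back(i,uv,z,T))
E
```

```text
head px [np.float64(276.6363636363636), np.float64(205.0909090909091)] 44
[ 460.71 -313.95   63.  ]
[ 461.55 -314.09   66.  ]
[ 462.38 -314.23   69.  ]
```

View pics/w1c.png

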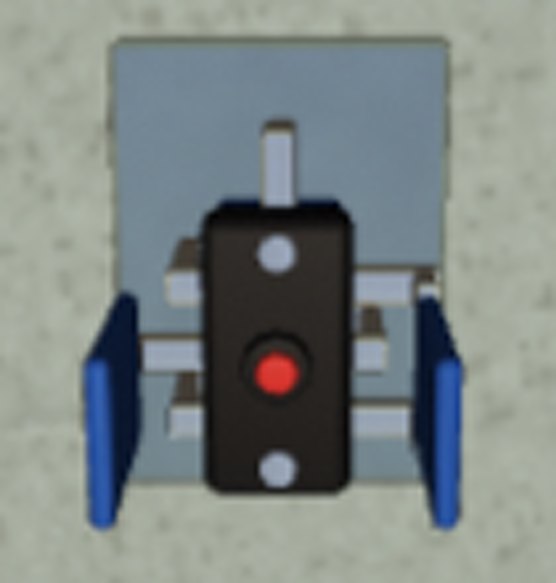

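```bash
python3 - <<'E'
from cell import *
from h import *
import json
s=json.load(open("w1.json")); i=camera_info("wrist"); T=wristT(i,s)
f=lambda c,z: back(i,np.array(c)/5.3+[225,135],z,T)
a,b=f((86,442),104),f((462,442),104); print(a,b,np.linalg.norm(a-b),(a+b)/2, np.arctan2(*( (a-b)[:2]*[-1,1])))
c,d=f((277,253),58),f((278,470),58); e=c-d; print(c,d,(c+d)/2,np.arctan2(e[1],e[0]))
a,b,c,d=[f(q,8) for q in((114,40),(447,40),(440,483),(120,483))]; print("base",(a+b+c+d)/4,a-b,a-d)
for yaw in (-.121,): print("tcp along-obj frame", )
E
```

```text
[ 464.98 -287.85  104.  ] [ 458.44 -341.38  104.  ] 53.92736895904804 [ 461.71 -314.62  104.  ] -0.12165106015130744
[ 479.7  -316.84   58.  ] [ 441.54 -312.24   58.  ] [ 460.62 -314.54   58.  ] -0.11996583156140167
base [ 466.04 -315.29    8.  ] [ 7.72 63.31  0.  ] [ 89.11 -12.46   0.  ]
tcp along-obj frame
```

Handle width measures 53.9 mm against the given 54, centre (461.5, −314.5), yaw −0.121. I'll descend, squeeze and check.

```bash
python3 - <<'E'
from cell import *
from h import *
o=down(-0.121)
servo_line([461.5,-314.5,150],o,feed=100)
hit=servo_line([461.5,-314.5,73],feed=70,force_limit=12)
s=read_state(); print(hit,s["time_s"],s["ee_pos"],s["contact_force"])
if not hit:
    grasp(); s=read_state(); print(s["time_s"],s["ee_pos"],s["contact_force"],s["grip_width"])
    cv2.imwrite("pics/s2.png",cv2.resize(snapshot("side")[180:330,200:370],None,fx=4,fy=4)); cv2.imwrite("pics/w2.png",snapshot("wrist"))
E
```

```text
False 3.7083 [ 461.86 -314.88   73.61] [ 0.02 -0.29 -0.54]
4.2667 [ 463.36 -314.22   76.36] [-0.78  8.81 19.07] 30.054056668691686
```

View pics/s2.png

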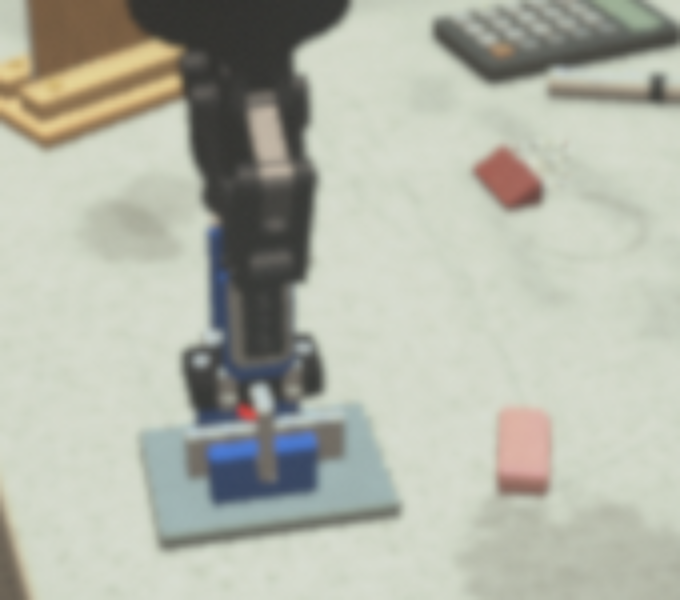

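View pics/w2.png

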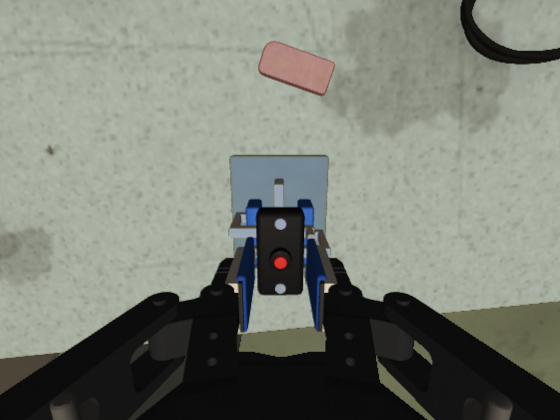

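The side view shows the jaws open either side of the fin, and in the wrist view the clip is centred between the fingers. The 19 N upward force comes from the pads swinging forward and should vanish on lifting. Now I'll lift, check, and move to a look-out pose set back along the board axis.

```bash
python3 - <<'E'
from cell import *
from h import *
import json
servo_line([461.5,-314.5,120],feed=60)
s=read_state(); print(s["time_s"],s["ee_pos"],s["contact_force"],s["grip_width"])
servo_line([461.5,-314.5,230],feed=150)
s=read_state(); print(s["time_s"],s["ee_pos"],s["contact_force"],s["grip_width"])
yaw=0.39; c,sn=np.cos(yaw),np.sin(yaw)
p=[489-55*c,35.3-55*sn,225]
goto(p,down(yaw)); dwell(0.4)
s=read_state(); cv2.imwrite("pics/w3.png",snapshot("wrist"))
json.dump({k:np.array(s[k]).tolist() for k in("ee_pos","tcp_rot")},open("w3.json","w"))
print(s["time_s"],s["ee_pos"],s["tcp_rot"],s["contact_force"],s["grip_width"])
cv2.imwrite("pics/s3.png",snapshot("side"))
E
```

```text
5.3 [ 461.22 -314.27  119.54] [ 0.2   0.83 -1.69] 29.426897484952484
6.1833 [ 460.96 -313.95  228.64] [-0.63 -0.68 -2.21] 29.76227226975128
7.8333 [438.22  14.05 224.97] [-0.38  1.57 -3.13] [ 0.21 -0.44 -1.65] 29.611522003017097
```

View pics/w3.png

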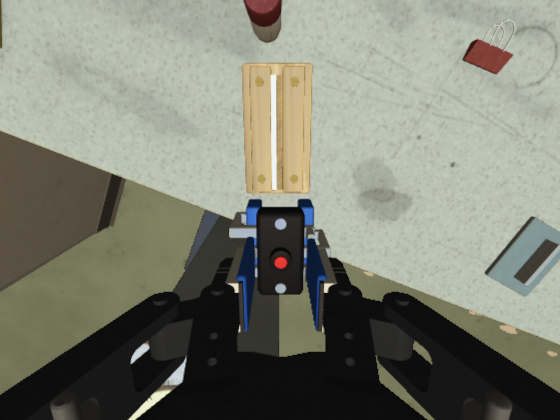

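View pics/s3.png

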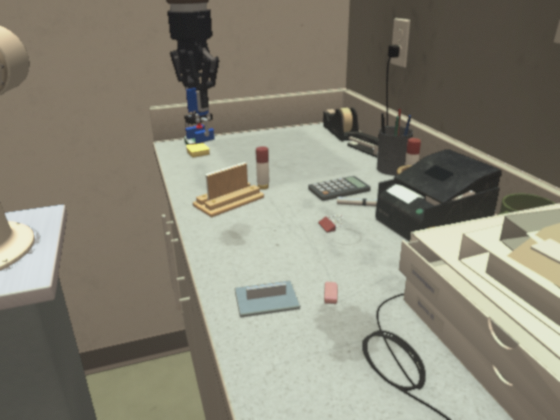

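The clip is held (about 1.7 N of weight) and the fin is bare. The board's top edge runs from about (274,75) to (274,190), nearly vertical in the image. Zooming in on it.

```bash
python3 - <<'E'
import cv2
w=cv2.imread("pics/w3.png"); cv2.imwrite("pics/w3c.png",cv2.resize(w[55:205,230:330],None,fx=4,fy=4,interpolation=cv2.INTER_CUBIC))
cv2.imwrite("pics/w3d.png",cv2.resize(w[190:300,225:335],None,fx=5,fy=5,interpolation=cv2.INTER_CUBIC))
E
```

```text
(no output)
```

View pics/w3c.png

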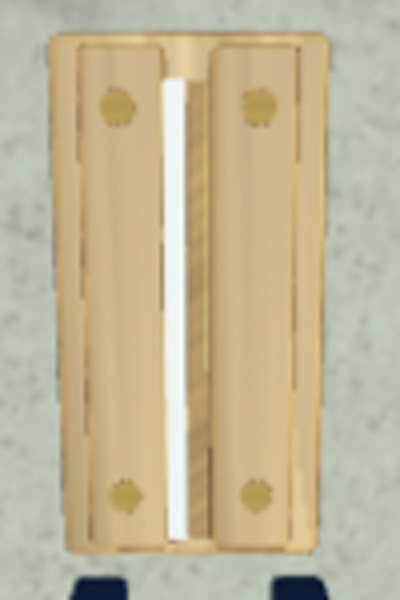

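View pics/w3d.png

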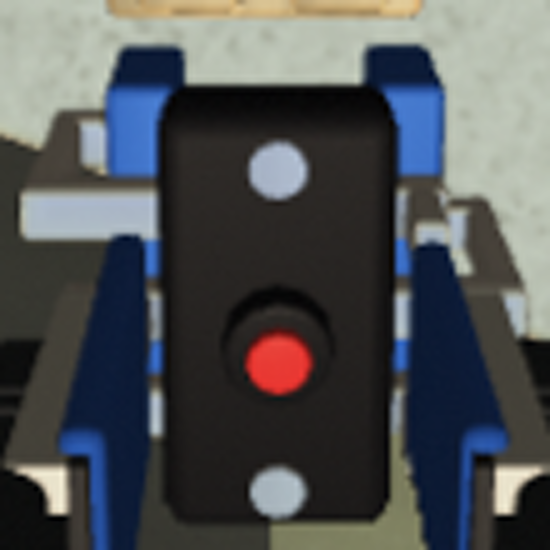

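```bash
python3 - <<'E'
from cell import *
from h import *
import json
s=json.load(open("w3.json")); i=camera_info("wrist"); T=wristT(i,s)
s1=camera_info("side"); tp=camera_info("top")
f=lambda c,z: back(i,np.array(c)/4+[230,55],z,T)
for z in (77,81,85):
    a,b=f((163,79),z),f((168,540),z); c,d=f((207,80),z),f((210,540),z); e=f((187,79),z);g=f((188,540),z)
    dd=(a-b+c-d)/2
    print(z,"len",np.linalg.norm(a-b),"w",np.linalg.norm(a-c),np.linalg.norm(b-d),"yaw",np.arctan2(dd[1],dd[0]),"mid",(a+b+c+d)/4,"seam mid",(e+g)/2)
# jig base outline
q=[f(u,12) for u in((50,33),(328,33),(316,553),(66,553))]; print("jig mid",np.mean(q,0),np.linalg.norm(q[0]-q[1]),np.linalg.norm(q[0]-q[3]),
 np.arctan2(*(q[0]-q[3])[[1,0]]))
# clip in tool frame
g=lambda c: np.array(c)/5+[225,190]
R=Ro.from_euler('xyz',s["tcp_rot"]).as_matrix()
for off in (65,67,69,71):
    zc=s["ee_pos"][2]-off+50; A,B=back(i,g((278,170)),zc,T),back(i,g((278,490)),zc,T)
    print(off,"screw sep",np.linalg.norm(A-B),"tool frame",R.T@((A+B)/2-s["ee_pos"]), R.T@(A-B))
H=g((279,365)); 
print("board proj side check",[proj(s1,f((187,79),81)),proj(s1,f((188,540),81))])
E
```

```text
77 len 100.80769885187075 w 9.393675491585784 9.938095003242108 yaw 0.39547768583668524 mid [489.02  37.32  77.  ] seam mid [489.1   37.26  77.  ]
81 len 99.38484564819451 w 9.261088185063324 9.797823471654207 yaw 0.39547768583668497 mid [489.24  37.36  81.  ] seam mid [489.32  37.29  81.  ]
85 len 97.96199244451833 w 9.128500878540871 9.65755194006635 yaw 0.39547768583668497 mid [489.45  37.4   85.  ] seam mid [489.53  37.33  85.  ]
jig mid [489.22  37.34  12.  ] 72.24069657515805 138.85180570648845 0.3886644319617718
65 screw sep 37.49342337473835 tool frame [15.    1.19  0.65] [ -0.    -0.03 -37.49]
67 screw sep 37.991927954201365 tool frame [17.    1.19  1.6 ] [ -0.    -0.03 -37.99]
69 screw sep 38.49043253366438 tool frame [19.    1.2   2.55] [ -0.    -0.03 -38.49]
71 screw sep 38.9889371131274 tool frame [21.   1.2  3.5] [ -0.    -0.03 -38.99]
board proj side check [array([244.89, 162.09]), array([205.75, 174.32])]
```

The board edge comes out at z≈80, length ≈100 and yaw≈0.394. The clip sits about (+1.2, +2.3) mm off the TCP in the tool's y and z as the same camera sees it, so I'll correct for that relative offset. Next I'll hover just above the board and verify.

```bash
python3 - <<'E'
from cell import *
from h import *
import json
yaw=0.393
servo_line([490.9,39.3,225],down(yaw),feed=120)
servo_line([490.9,39.3,160],feed=80); dwell(0.4)
s=read_state(); w=snapshot("wrist"); cv2.imwrite("pics/w4.png",w)
json.dump({k:np.array(s[k]).tolist() for k in("ee_pos","tcp_rot")},open("w4.json","w"))
sd=snapshot("side"); cv2.imwrite("pics/s4.png",sd)
cv2.imwrite("pics/s4c.png",cv2.resize(sd[90:220,170:290],None,fx=5,fy=4.6,interpolation=cv2.INTER_CUBIC))
print(s["time_s"],s["ee_pos"],s["contact_force"],s["grip_width"])
E
```

```text
9.925 [491.    39.28 160.18] [-0.92 -0.08 -1.31] 29.741676887393417
```

View pics/w4.png

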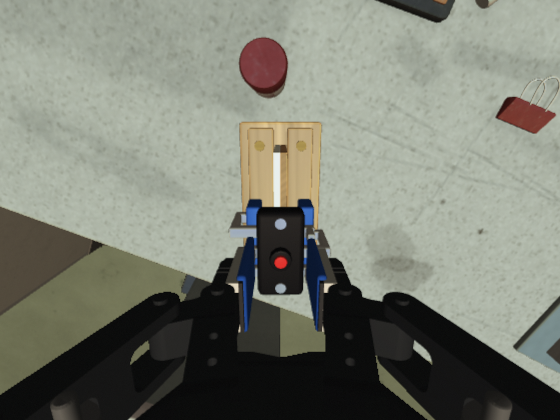

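View pics/s4c.png

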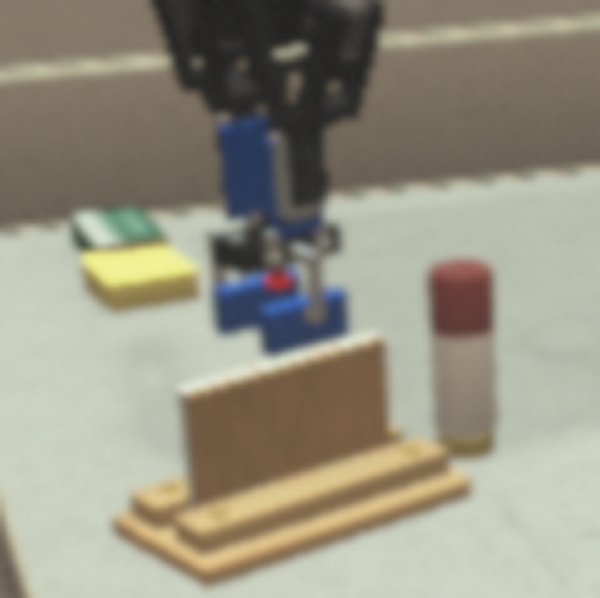

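```bash
python3 - <<'E'
from cell import *
from h import *
sd=cv2.imread("pics/s4.png"); i=camera_info("side")
c=lambda p:np.array(p)/[5,4.6]+[170,90]
cv2.imwrite("pics/s4d.png",cv2.resize(sd[130:205,200:255],None,fx=10,fy=8,interpolation=cv2.INTER_CUBIC))
ends=[c((183,388)),c((383,338))]; y=.393
M=np.array([489.2,37.3,80.]); u=np.array([np.cos(y),np.sin(y),0]); v=np.array([-u[1],u[0],0])
print("obs ends",ends,"pred",[proj(i,M-50*u),proj(i,M+50*u)], "v/mm",proj(i,M+10*v)-proj(i,M),"u/10mm",proj(i,M+10*u)-proj(i,M))
h=cv2.cvtColor(sd,cv2.COLOR_BGR2HSV); m=((h[...,0]<8)|(h[...,0]>172))&(h[...,1]>130)&(h[...,2]>90); m[:,250:]=0;m[:140]=0;m[160:]=0
b,a=np.nonzero(m); print("red",a.mean(),b.mean(),len(a),"pred",proj(i,[*M[:2],91.8+26]))
E
```

```text
obs ends [array([206.6 , 174.35]), array([246.6 , 163.48])] pred [array([205.66, 174.85]), array([244.92, 162.47])] v/mm [-2.75 -1.3 ] u/10mm [ 3.9  -1.23]
red 225.1818181818182 150.8181818181818 11 pred [224.64 151.38]
```

View pics/s4d.png

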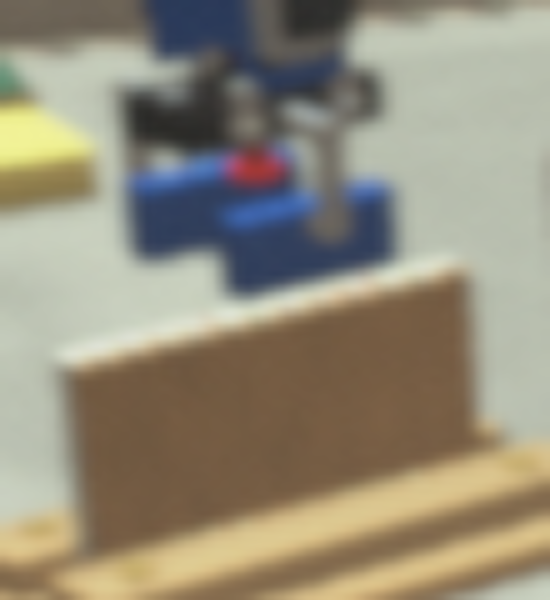

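The pin foot projects within 1–2 mm of the board's middle, and the jaws straddle the board. I'll lower it in guarded small steps, logging the force.

```bash
python3 - <<'E'
from cell import *
from h import *
X,Y=490.9,39.3
hit=servo_line([X,Y,132],feed=40,force_limit=5); dwell(0.3)
s=read_state(); f0=s["contact_force"]; print(hit,s["time_s"],s["ee_pos"],f0)
z=132
for k in range(7):
    z-=2
    hit=servo_line([X,Y,z],feed=15,force_limit=6); dwell(0.1)
    s=read_state(); df=s["contact_force"]-f0
    print(z,hit,round(s["time_s"],2),s["ee_pos"],df)
    if hit or df[2]>3: break
E
```

```text
False 11.175 [491.04  39.28 132.2 ] [-0.51  0.31 -0.56]
130 False 11.56 [490.86  39.32 129.95] [ 0.9   0.27 -0.99]
128 False 11.94 [490.89  39.31 127.98] [ 0.45 -0.47 -2.1 ]
126 False 12.32 [490.89  39.31 125.97] [ 0.12 -0.52 -0.09]
124 False 12.71 [490.88  39.31 123.97] [ 0.27 -0.71 -0.26]
122 False 13.09 [491.19  39.27 122.28] [ 0.68 -0.67  0.69]
120 False 13.47 [491.15  39.26 120.2 ] [ 1.55 -0.65  1.99]
118 False 13.86 [491.09  39.28 118.15] [ 1.37 -0.41  2.08]
```

Contact started around z≈123. I'll continue in finer steps with averaged force readings.

```bash
cat >> h.py <<'E'
def favg(n=10):
    from cell import read_state,dwell
    L=[]
    for _ in range(n):
        L.append(read_state()["contact_force"]); dwell(0.02)
    return np.mean(L,0),np.std(L,0)
E
python3 - <<'E'
from cell import *
from h import *
X,Y=490.9,39.3
m,sd=favg(); print("at118",m,sd)
for z in (116.5,115.5,114.5):
    hit=servo_line([X,Y,z],feed=10,force_limit=6)
    m,sd=favg(8); s=read_state(); print(z,hit,round(s["time_s"],2),s["ee_pos"],m,sd)
    if m[2]>4.2 or hit: break
a=snapshot("side"); cv2.imwrite("pics/s5c.png",cv2.resize(a[110:205,190:265],None,fx=8,fy=6,interpolation=cv2.INTER_CUBIC))
w=snapshot("wrist"); cv2.imwrite("pics/w5c.png",cv2.resize(w[110:320,200:360],None,fx=3.5,fy=2.8,interpolation=cv2.INTER_CUBIC))
E
```

```text
at118 [1.21 0.03 2.24] [0.43 0.28 0.5 ]
116.5 False 14.46 [491.08  39.29 116.62] [ 1.36 -0.02  3.2 ] [0.54 0.52 0.44]
115.5 False 14.84 [491.05  39.31 115.62] [1.49 0.13 3.38] [0.38 0.55 0.43]
114.5 False 15.22 [491.03  39.3  114.59] [1.53 0.23 4.35] [0.46 0.4  0.57]
```

View pics/s5c.png

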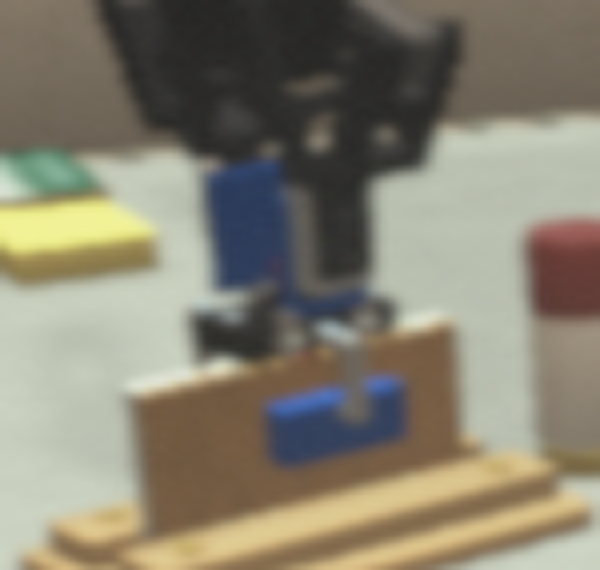

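View pics/w5c.png

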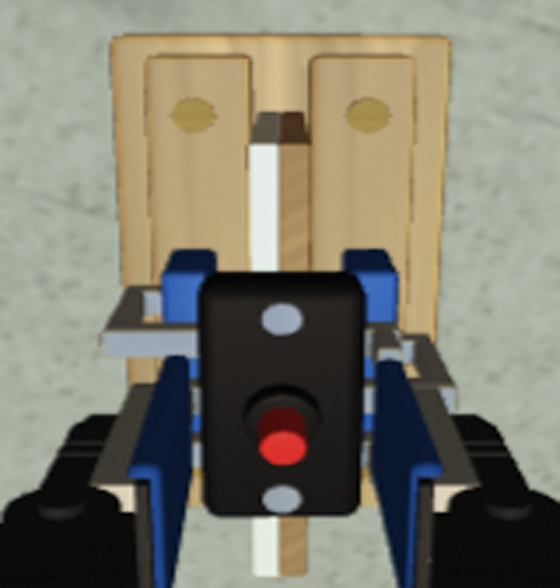

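The pin now carries about 6 N (4.35 N plus 1.65 N of clip weight), roughly 9 mm in, and its red head has visibly risen. The board is centred and straight between the jaws. Opening the pads will pull up slightly, so I'll go 0.7 mm further, then release and look.

```bash
python3 - <<'E'
from cell import *
from h import *
X,Y=490.9,39.3
hit=servo_line([X,Y,113.8],feed=8,force_limit=5)
m,sd=favg(6); s=read_state(); print(hit,s["ee_pos"],m)
open_jaws(); 
s=read_state(); print(s["time_s"],s["ee_pos"],s["contact_force"],s["grip_width"])
a=snapshot("side"); cv2.imwrite("pics/s6c.png",cv2.resize(a[110:205,190:265],None,fx=8,fy=6,interpolation=cv2.INTER_CUBIC))
w=snapshot("wrist"); cv2.imwrite("pics/w6c.png",cv2.resize(w[110:320,200:360],None,fx=3.5,fy=2.8,interpolation=cv2.INTER_CUBIC))
E
```

```text
False [491.    39.32 113.88] [1.74 0.13 4.5 ]
16.2583 [490.5   39.32 113.45] [-0.44  0.7  -0.56] 85.65644324878949
```

View pics/s6c.png

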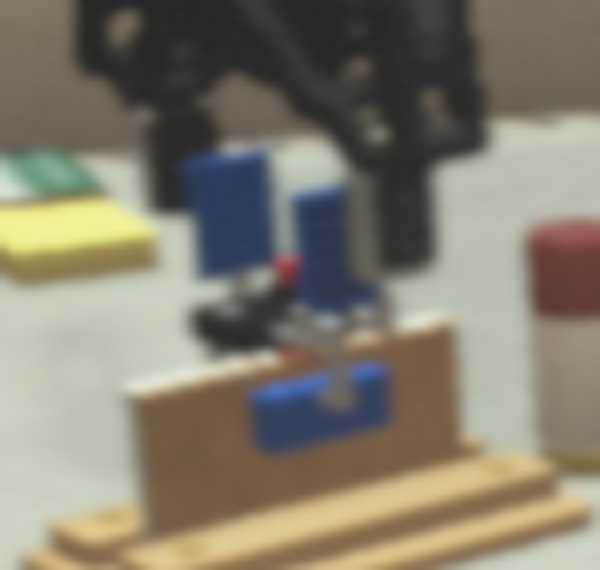

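View pics/w6c.png

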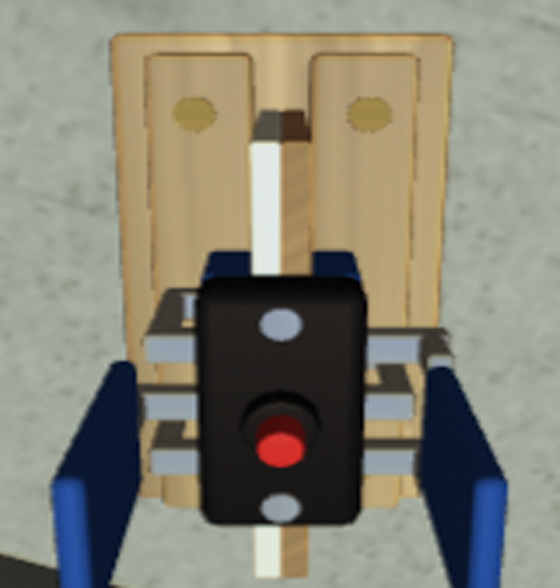

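Released: the clip grips the board and looks straight, but it seems to have ridden up with the pads. I'll measure how far from the wrist views before deciding.

```bash
python3 - <<'E'
from cell import *
from h import *
import json
s=read_state(); w=snapshot("wrist"); cv2.imwrite("pics/w7.png",w)
json.dump({k:np.array(s[k]).tolist() for k in("ee_pos","tcp_rot")},open("w7.json","w"))
def det(w):
    h=cv2.cvtColor(w,cv2.COLOR_BGR2HSV)
    m=((h[...,0]<8)|(h[...,0]>172))&(h[...,1]>200)&(h[...,2]>190); m[:200]=0; m[330:]=0; m[:,:255]=0;m[:,305:]=0
    v,u=np.nonzero(m); head=(u.mean(),v.mean(),len(u))
    g=cv2.cvtColor(w,cv2.COLOR_BGR2GRAY)
    # screws: bright spots in dark housing column 274..288
    col=g[195:310,276:286].mean(1); return head,col
a=[]
for n in ("w2","w3","w4","w7"):
    im=cv2.imread(f"pics/{n}.png"); head,col=det(im); print(n,head)
    a.append(cv2.resize(im[195:310,235:327],None,fx=4.2,fy=4.2,interpolation=cv2.INTER_CUBIC))
cv2.imwrite("pics/cmp.png",np.hstack([a[2][:,:],a[3]]))
E
```

```text
w2 (np.float64(280.3666666666667), np.float64(263.96666666666664), 60)
w3 (np.float64(279.3636363636364), np.float64(264.40909090909093), 22)
w4 (np.float64(280.6296296296296), np.float64(264.2037037037037), 54)
w7 (np.float64(279.56962025316454), np.float64(271.27848101265823), 79)
```

View pics/cmp.png

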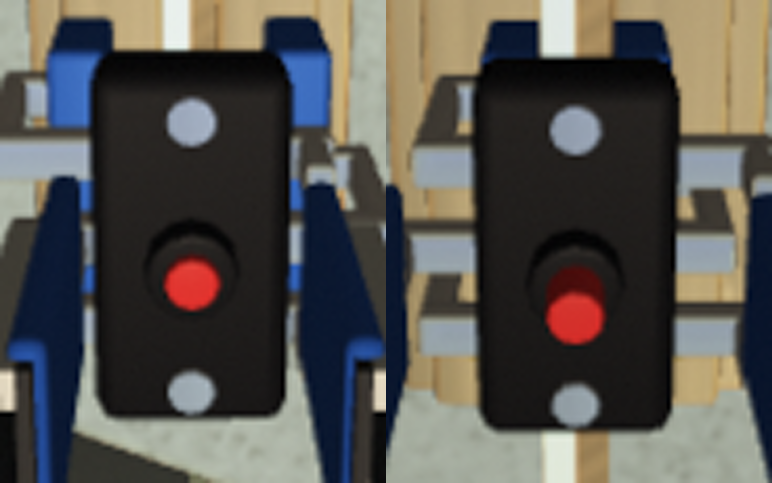

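```bash
python3 - <<'E'
from cell import *
from h import *
from scipy.optimize import least_squares
i=camera_info("wrist"); T=i["hand_eye"]
# tool-frame points: clip pt (x,z local) -> tool (off - zloc , 1.2, tz - xloc)
def v(off,tz,th,x,z):
    c,s=np.cos(th),np.sin(th); xr=c*x-s*z; zr=s*x+c*z
    return proj(i,[off-zr,1.2,tz-xr],T)
obs={"w4 out":(122/4.2+195,391/4.2+195,284/4.2+195,202/4.2/1.0),
     "w5 pressed":(319/2.8+110,498/2.8+110,447/2.8+110,0),
     "w7 released":(130/4.2+195,405/4.2+195,318/4.2+195,0)}
for S in (18.5,19,19.5):
  for n,(a,b,h,_) in obs.items():
    r=least_squares(lambda p:[v(p[0],p[1],0,S,50)[1]-a, v(p[0],p[1],0,-S,50)[1]-b],[68,2])
    q=least_squares(lambda p:[v(*r.x,0,0,p[0])[1]-h],[57])
    w=v(*r.x,0,0,50); print(S,n,"off,tz",r.x,"head z",q.x)
E
```

```text
18.5 w4 out off,tz [62.9  -0.31] head z [56.45]
18.5 w5 pressed off,tz [63.23 -0.26] head z [64.21]
18.5 w7 released off,tz [58.89 -0.71] head z [61.82]
19 w4 out off,tz [66.9  1.6] head z [56.62]
19 w5 pressed off,tz [67.24  1.65] head z [64.6]
19 w7 released off,tz [62.79  1.19] head z [62.14]
19.5 w4 out off,tz [70.91  3.51] head z [56.8]
19.5 w5 pressed off,tz [71.26  3.56] head z [64.98]
19.5 w7 released off,tz [66.69  3.08] head z [62.46]
```

The pin is still about 5.5 mm in, past half-way: the head reads 62.1 against 56.6 when out, and the clip rose about 3.3 mm from roughly 8.9 mm. The jaws are parallel to the board edge. A second squeeze would risk overloading it, so I'll retreat straight up and verify that it holds.

```bash
python3 - <<'E'
from cell import *
from h import *
import json
hit=servo_line([490.5,39.3,160],feed=60,force_limit=8); s=read_state(); print(hit,s["ee_pos"],s["contact_force"])
servo_line([490.5,39.3,225],feed=100)
y=.393; servo_line([490.5-45*np.cos(y),39.3-45*np.sin(y),225],feed=100); dwell(0.5)
s=read_state(); w=snapshot("wrist"); print(s["time_s"],s["ee_pos"],s["contact_force"])
cv2.imwrite("pics/w8.png",w); cv2.imwrite("pics/w8c.png",cv2.resize(w[60:220,220:340],None,fx=4.5,fy=3.7,interpolation=cv2.INTER_CUBIC))
json.dump({k:np.array(s[k]).tolist() for k in("ee_pos","tcp_rot")},open("w8.json","w"))
a=snapshot("side"); cv2.imwrite("pics/s8.png",a); cv2.imwrite("pics/s8c.png",cv2.resize(a[110:220,180:280],None,fx=7,fy=5.4,interpolation=cv2.INTER_CUBIC))
cv2.imwrite("pics/t8.png",snapshot("top"))
E
```

```text
False [490.18  39.35 159.59] [-0.35 -0.25  0.31]
19.225 [449.    22.13 224.96] [ 1.53 -0.18 -0.73]
```

View pics/w8c.png

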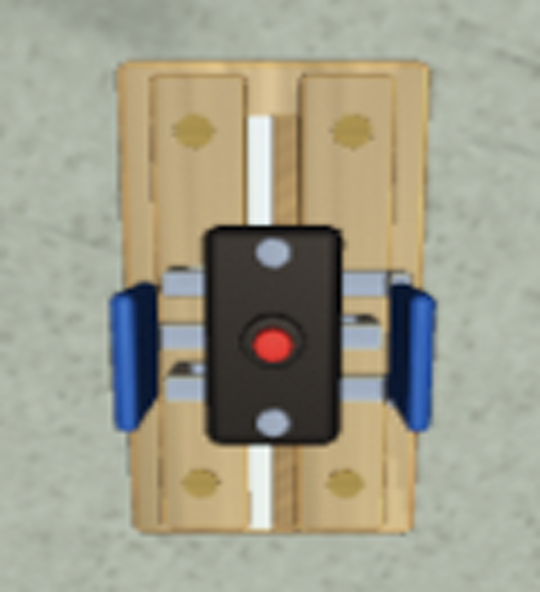

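View pics/s8c.png

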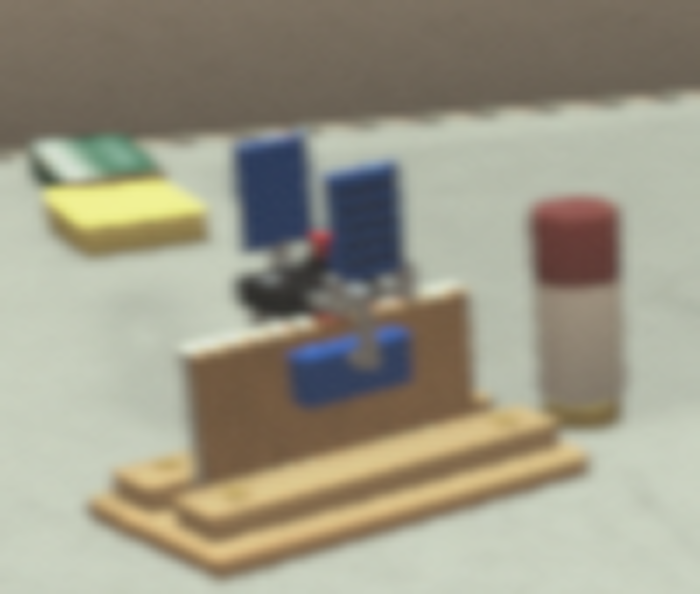

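View pics/t8.png

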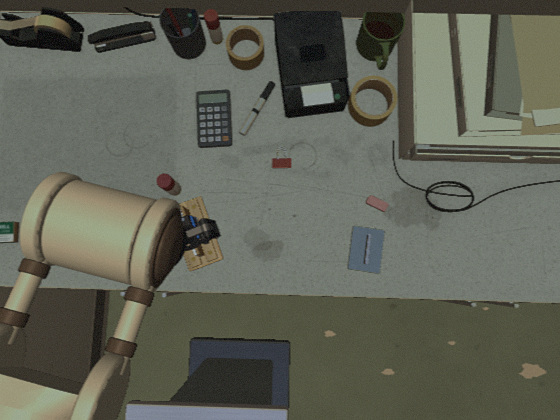

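```bash
python3 - <<'E'
from cell import *
from h import *
from scipy.optimize import least_squares
i=camera_info("side"); c=lambda p:np.array(p)/[7,5.4]+[180,110]
y=.393; M=np.array([489.2,37.3,80.5]); u=np.array([np.cos(y),np.sin(y),0]); v=np.array([-u[1],u[0],0]); k=np.array([0,0,1.])
# calibrate image shift with the board's brown-face top corners (v=-5)
o=[c((190,357)),c((470,291))]; pr=[proj(i,M-50*u-5*v),proj(i,M+50*u-5*v)]
sh=np.mean(np.array(o)-pr,0); print(np.array(o)-pr)
for uv,du in (((298,407),-20),((410,382),20)):
    r=least_squares(lambda p: proj(i,M+p[0]*u-14*v+p[1]*k)+sh-c(uv),[du,-30]); print("u",r.x[0],"pin",-r.x[1]-24)
# wrist pin height from w8
import json
w=camera_info("wrist"); s=json.load(open("w8.json")); T=wristT(w,s)
f=lambda q,z: back(w,np.array(q)/[4.5,3.7]+[220,60],z,T)
for pin in(3,4.5,5.5,7):
    oz=80.5-24-pin; A,B=f((273,252),oz+50),f((273,423),oz+50); H=f((273,345),oz+56.6+pin); print(pin,np.linalg.norm(A-B),(A+B)/2-M,H-M,"yaw",np.arctan2(*(A-B)[[1,0]]), "hand",np.linalg.norm(f((110,360),oz+96)-f((434,360),oz+96)))
E
```

```text
[[0.14 0.79]
 [0.82 1.02]]
u -21.4690824382157 pin 1.9672063127498802
u 19.513097405906873 pin 3.700931496146957
3 37.82540039300372 [ 1.    0.58 23.  ] [ 0.8  0.5 32.6] yaw 0.39403109682810983 hand 49.19487965210132
4.5 38.046271579971034 [ 0.86  0.52 21.5 ] [ 0.8  0.5 32.6] yaw 0.3940310968281101 hand 49.544799959931815
5.5 38.193519037949244 [ 0.76  0.48 20.5 ] [ 0.8  0.5 32.6] yaw 0.39403109682811016 hand 49.778080165152154
7 38.414390224916616 [ 0.62  0.41 19.  ] [ 0.8  0.5 32.6] yaw 0.3940310968281096 hand 50.12800047298265
```

Side-view pixels are coarse (about 2.5 mm per pixel) and read 2–4 mm, while the wrist views give 5.5. That disagreement needs a sharper look, so I'll take an oblique close-up with the wrist camera from the side.

```bash
python3 - <<'E'
from cell import *
from h import *
i=camera_info("wrist"); y=.393
M=np.array([489.2,37.3,105.]); k=np.array([0,0,1.])
import warnings; warnings.simplefilter("ignore")
for az in (.393,.1,0.6):
  u=np.array([np.cos(az),np.sin(az),0])
  for e in (35,45,55):
    E=np.radians(e); x=np.cos(E)*u-np.sin(E)*k; z=-np.sin(E)*u-np.cos(E)*k; yv=np.cross(z,x); R=np.c_[x,yv,z]
    for sgn in (1,):
      # want clip at image (280,150) at camera distance 200
      ray=np.linalg.solve(i["intrinsics"],[280,150,1]); pc=ray*200
      pt=i["hand_eye"][:3,:3]@pc+i["hand_eye"][:3,3]; tcp=M-R@pt
      o=Ro.from_matrix(R).as_euler('xyz'); q=ik(list(tcp),list(o)); print(az,e,tcp,pt,o,q)
E
```

```text
0.393 35 [411.15   5.78 101.85] [ 67.15   0.77 -50.86] [3.14 0.61 0.39] None
0.393 45 [411.82   6.06 116.51] [ 67.15   0.77 -50.86] [3.14 0.79 0.39] None
0.393 55 [414.84   7.31 130.83] [ 67.15   0.77 -50.86] [3.14 0.96 0.39] [-0.69 -0.65  2.59  0.65  1.    0.18]
0.1 35 [405.37  29.67 101.85] [ 67.15   0.77 -50.86] [3.14 0.61 0.1 ] None
0.1 45 [406.1   29.74 116.51] [ 67.15   0.77 -50.86] [3.14 0.79 0.1 ] None
0.1 55 [409.35  30.07 130.83] [ 67.15   0.77 -50.86] [3.14 0.96 0.1 ] [-0.47 -0.8   2.66  0.44  0.8   0.77]
0.6 35 [419.29  -9.59 101.85] [ 67.15   0.77 -50.86] [3.14 0.61 0.6 ] [-1.07 -0.27  2.62  1.05  1.22 -0.71]
0.6 45 [419.89  -9.18 116.51] [ 67.15   0.77 -50.86] [3.14 0.79 0.6 ] [-0.93 -0.43  2.57  0.89  1.15 -0.4 ]
0.6 55 [422.59  -7.33 130.83] [ 67.15   0.77 -50.86] [3.14 0.96 0.6 ] [-0.76 -0.46  2.48  0.69  1.09 -0.11]
```

```bash
python3 - <<'E'
from cell import *
from h import *
import json
servo_line([482,-90,225],feed=150); servo_line([482,-90,125],feed=120); dwell(0.4)
s=read_state(); w=snapshot("wrist"); print(s["time_s"],s["ee_pos"])
cv2.imwrite("pics/w9.png",w)
json.dump({k:np.array(s[k]).tolist() for k in("ee_pos","tcp_rot")},open("w9.json","w"))
E
```

```text
21.6833 [482.13 -90.07 125.24]
```

View pics/w9.png

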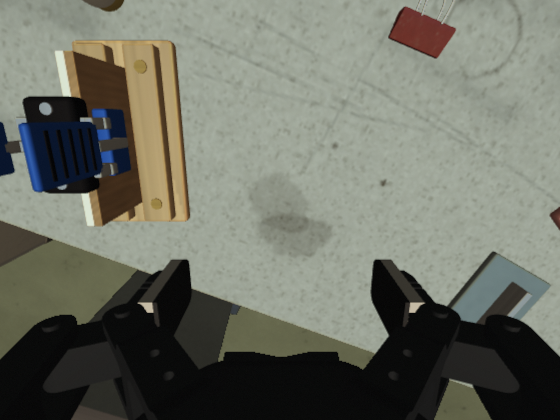

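```bash
python3 - <<'E'
import cv2
w=cv2.imread("pics/w9.png"); cv2.imwrite("pics/w9c.png",cv2.resize(w[30:240,10:200],None,fx=4,fy=2.85,interpolation=cv2.INTER_CUBIC))
E
```

```text
(no output)
```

View pics/w9c.png

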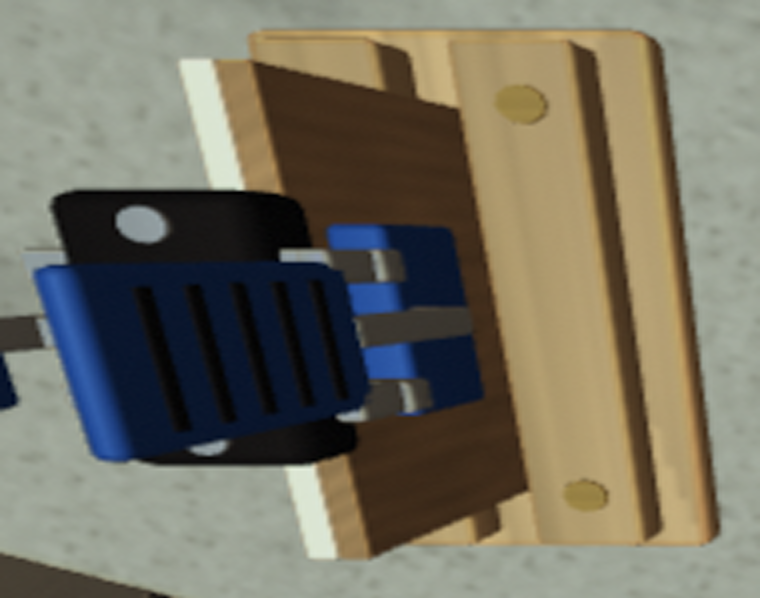

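```bash
python3 - <<'E'
from cell import *
from h import *
import json
from scipy.optimize import least_squares
i=camera_info("wrist"); s=json.load(open("w9.json")); T=wristT(i,s)
c=lambda p:np.array(p)/[4,2.85]+[10,30]
k=np.array([0,0,1.])
def B(p): u=np.array([np.cos(p[3]),np.sin(p[3]),0]); return np.array(p[:3]),u,np.array([-u[1],u[0],0])
obs=[((251,63),50,-5),((372,557),-50,-5),((180,60),50,5),((308,557),-50,5)]
def res(p):
    M,u,v=B(p); return np.concatenate([proj(i,M+a*u+b*v,T)-c(q) for q,a,b in obs])
r=least_squares(res,[489,37,80.5,.393]); print(r.x,r.fun)
M,u,v=B(r.x)
# jaw: bottom outer corners & top outer corner & inner top
J=[((457,230),20,-14,0),((483,398),-20,-14,0),((418,413),-20,-14,22),((328,230),20,-5,22)]
def rj(p): # du,dv,origin depth below board top, pitch about v
    out=[]
    for q,a,b,z in J:
        out.append(proj(i,M+(a+p[0]-p[3]*z)*u+(b+p[1])*v+(z-p[2]+p[3]*a)*k,T)-c(q))
    return np.concatenate(out)
r2=least_squares(rj,[0,0,29,0]); print("du,dv,depth,pitch",r2.x,"pin",r2.x[2]-24,r2.fun)
r3=least_squares(lambda p:rj([p[0],0,p[1],0]),[0,29]); print("dv=0:",r3.x,"pin",r3.x[1]-24,r3.fun)
E
```

```text
[488.64  38.8   76.84   0.39] [ 0.37 -0.49 -0.14  0.   -0.32  0.51  0.08 -0.02]
du,dv,depth,pitch [-0.34  3.9  36.42 -0.02] pin 12.419845592993681 [-0.53  0.89  0.33  0.14  0.7  -0.33 -0.47 -0.61]
dv=0: [ 0.34 29.43] pin 5.4336941189456205 [-0.25 -0.4   1.37  0.71  1.43  1.15 -1.32 -1.33]
```

```bash
python3 - <<'E'
from cell import *
from h import *
import json
from scipy.optimize import least_squares
i=camera_info("wrist"); s=json.load(open("w9.json")); T=wristT(i,s)
c=lambda p:np.array(p)/[4,2.85]+[10,30]
y=.39; M=np.array([488.64,38.8,76.84]); R0=Ro.from_euler('z',y)
J=[((457,230),20,-14,0),((483,398),-20,-14,0),((418,413),-20,-14,22),((328,230),20,-5,22)]
for mode in ("pitch","pitch+yaw"):
    def f(p):
        R=R0*Ro.from_euler('zyx',[p[3] if len(p)>3 else 0,p[2],0]); o=M+R0.apply([p[0],0,-p[1]])
        return np.concatenate([proj(i,o+R.apply([a,b,z]),T)-c(q) for q,a,b,z in J])
    r=least_squares(f,[0,29,0]+([0] if mode!="pitch" else [])); print(mode,r.x,"pin",r.x[1]-24,r.fun)
E
```

```text
pitch [ 0.14 29.39  0.02] pin 5.388338043588721 [ 0.14 -0.02  1.04  1.14  0.92  0.88 -0.94 -1.79]
pitch+yaw [ 1.1  29.34 -0.02 -0.04] pin 5.3401185888559795 [ 0.64 -0.58  0.31  0.39  0.41  1.62 -0.38 -1.32]
```

Two independent wrist views now agree: the pin is about 5.4 mm in, tilt is within about 1°, and the clip is centred within about 1 mm. It hasn't drifted and the robot is clear, so I'm handing in.

```bash
python3 - <<'E'
from cell import *
servo_line([482,-90,200],feed=120)
print(read_state()["time_s"]); finish_job()
E
```

```text
22.5083
the job is handed in; nothing more can be done
```

The clip is on the board, gripping and straight, with the pin still just over half-way in, and I handed the job in at 22.5 s.

**What I did:** I squeezed the clip open on the rack, lifted it off and lowered it over the middle of the board. I pressed with about 6 N, which put the pin roughly 9–9.5 mm in, then let go and backed away.

**Last checks:**
- **Placement:** the clip is within about 1–2 mm of the board's middle and tilted by about 1–2° at most.
- **Other objects:** the glue stick, eraser and red clip look unmoved in the top view.

**Less than ideal:**
- **Pin depth:** as the fingers opened, the pads pulled the clip up about 3–4 mm. The pin finished at about 5.4 mm of 10, so the margin over half-way is small. Two wrist-camera views agree on this, at 5.4 and 5.5 mm.
- **Side camera:** it is much coarser and read only 2–4 mm. I went with the wrist views.
- **Force at the rack:** the wrist sensor read about 19 N upwards while I squeezed the clip on the rack, caused by the pads swinging forward. The board itself saw only the gentle press.

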